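# Fit the U-bolt clamp on the ticket rail

### The job

Take the U-bolt with the blue grip out of its wooden parking block, pass its two legs down round the ticket rail and through both holes of the brass plate under the rail, and press it fully home so that its bow rests on the rail. The plate slides in its channel and may sit anywhere along it, so find the holes by feel or by eye; do it gently without forcing, let go, and leave the jar, the tag stand and the pot alone.

Things in the scene. Friction and masses are not known exactly. Their poses are not given: they have to be found in the camera images.
- clamp_grip (a point): Centre of the clamp's blue grip block, 36 (x) x 16 (y) x 40 (z) mm, flat sides (clamp 160 g nominal). z points up from the leg ends to the grip, x from leg to leg, y through the 16 mm thickness. Below it the steel bow (inside of its crown 26 mm below this point) and two straight legs (ends 80 mm below). Starts upright in the parking block; the same turned half a turn about z.
- clamp_foot (a point): Point midway between the clamp's two leg ends, at their tips, 80 mm below clamp_grip along the clamp's own z; same axes. Legs: 8 mm round bar cut off flat, centres at x = +18 and -18 mm, 28 mm apart inside.
- park_block: Fixed wooden parking block, 78 (x) x 36 (y) x 38 (z) mm, origin at the centre of its underside on the worktop. The clamp's legs stand 30 mm deep in two 9.5 mm holes at x = +18 and -18 mm: lift the clamp straight up out of it.
- rail_stand: Fixed ticket-rail stand, origin at its underside's centre on the worktop, z up. Grey base 94 (x) x 270 (y) x 8 mm. A 24 mm steel tube runs along y, axis 60 mm up, on end posts at y = +/-115 mm (75 mm high); white tickets hang at y = +/-84 mm. Fitted clamp: upright, its x along the stand's x (either way round), clamp_foot 18 mm and clamp_grip 98 mm above this origin.
- rail_top (a point): Top of the tube at mid-length, 72 mm above the stand's origin, same axes as the stand. Fully home, the crown of the clamp's bow rests on the tube's top. The clamp must not press on any part of the stand with more than 60 N.
- channel_mid (a point): Middle of the brass plate's channel at the height of the plate's top, 42 mm above the stand's origin; stand's axes. Plate 60 (x) x 110 (y) x 8 mm, two 11 mm through holes at x = +18 and -18 mm, both at the plate's mid-length. It gives 1 mm per 8 N pressed down and slides along y (12 N friction): the holes' y is NOT measured, anywhere from -22 to +22 mm from here; their x is exact.
- catch_bar (a joint): Black rubber catch bar under the plate, how far it is pushed down (m), 0 at the start. Its top starts 30 mm above the stand's origin (4 mm under the plate). The leg ends must push it down about 12 mm, against about 8 N of friction; it stays where it is pushed.
- olive_jar: Bystander: glass jar with green lid, 63 mm across, 109 mm high, origin under its centre; leave alone.
- tag_stand: Bystander: small price-tag stand with a blank grey card, 28 x 70 x 85 mm, origin under its centre; leave alone.
- sample_pot: Bystander: white tub with a picture of red fruit, 72 mm across, 71 mm high, origin under its centre; leave alone.

How it is judged (in metres and radians):
On the way, in this order (a step that is already met when the one before it is completed fails the run):
1. the clamp is lifted clear of the parking block (height (world z) of clamp_foot above 0.05 m), for 0.1 s.
2. both legs are round the rail and through the holes of the plate (leg ends below the plate's underside) (x of clamp_foot in the frame of rail_stand between -0.003 and 0.003 m and y of clamp_foot in the frame of rail_stand between -0.029 and 0.029 m and angle between clamp_foot's own z axis and vertical below 0.06 rad and z of clamp_foot in the frame of rail_stand below 0.0325 m), for 0.1 s.
At the end, for the whole second after the job is handed in: The clamp is upright (0.06 rad) round the rail, legs through both holes, leg ends at most 20 mm over the stand's origin (18 is home), within 3 mm across and 29 mm along the rail of its middle, in line within 0.12 rad, released, at rest; jar, tag stand and pot within 20 mm of their places (x of clamp_foot in the frame of rail_stand between -0.003 and 0.003 m and y of clamp_foot in the frame of rail_stand between -0.029 and 0.029 m and angle between clamp_foot's own z axis and vertical below 0.06 rad and z of clamp_foot in the frame of rail_stand between 0.014 and 0.02 m and angle between the x axis of clamp_foot and the x axis of rail_stand, either way round below 0.12 rad and linear speed of u_clamp below 0.01 m/s and distance of each of olive_jar, tag_stand, sample_pot from where it was at the start of the episode below 0.02 m); the robot touches nothing.
It fails at once if the clamp is forced: it presses on the rail stand with more than 60 N (contact force between u_clamp and rail_stand above 60 N).
It fails at once if the olive jar is disturbed (moved more than 20 mm) (distance of olive_jar from where it was at the start of the episode above 0.02 m).
It fails at once if the tag stand is disturbed (moved more than 20 mm) (distance of tag_stand from where it was at the start of the episode above 0.02 m).
It fails at once if the sample pot is disturbed (moved more than 20 mm) (distance of sample_pot from where it was at the start of the episode above 0.02 m).
It also fails if it takes over 72 s, if anything falls off the work surface, if the arm or the gripper's body presses on something with over 40 N, if the wrist force passes 120 N, or if a joint passes its speed limit or range.

### The arm

A 6-joint arm with a two-finger parallel gripper is mounted at the origin on a cart in front of the work surface, level with it; the furniture and walls round the work are solid. World frame = base frame: x ahead of the robot, y to its left, z up, the work surface at z = 0. Lengths are in mm, angles in rad, forces in N, time in s.
With the tool pointing down it reaches from about 325 to 775 mm from the base axis. Payload 5.5 kg.
Tool frame: the origin (TCP) lies midway between the tips of the shut fingers; the grasp point (between the pads) lies 19 mm behind it; z points along the fingers, y is the direction in which the jaws open and shut (so a half turn about z gives the same grasp; the last joint's range is limited). The gripper opens to 85 mm and grips with 20 to 120 N. Pads are 22 mm wide; open, the fingers measure 114 mm over their backs; the gripper's body (76 mm by 85 mm) begins 54 mm behind the grasp point. The pads swing forward as they close: fully open they stand 13 mm farther back than shut.
Start: joints at [1.247, 0.091, 1.231, -0, 1.82, -0.057], TCP at [158.192, 578.785, 231.275] pointing down, gripper open.
Joint ranges: [-2.87, 2.87], [-0.86, 2.18], [0.17, 2.46], [-1.51, 4.65], [0.06, 2.69], [-2.65, 2.65]. Speed limits (rad/s): [2.57, 2.57, 3.01, 3.14, 3.14, 3.14].

### API

Orientations are given as a rotation vector (axis times angle).
In Python, from workcell import arm gives the robot as it stands.
- The arm moves only by the tool send_rows, never from a script. Its argument "targets" is a list of rows, each an object with "dp": the shift along the world's x, y, z in mm, a list of three; "rot": the turn, a rotation vector about the world's x, y, z in rad, a list of three; "grip": the opening, from 0 (shut) to 1 (fully open). In form: [{"dp": [tx, ty, tz], "rot": [wx, wy, wz], "grip": grip}, ...]. A call has exactly 10 rows; each row is the pose to reach, as a shift and turn from the pose measured when the call began; what a row does not reach only later rows make up. A row lasts 1/12 s, in which the tool goes at most 41.7 mm and 7.16 degrees, less where a joint would pass 70% of its speed; a pose out of reach is approached as far as the arm can. A call with a gripper value outside its range is refused whole. The fingers move at their own pace and stop on an object; "grip_force" is the grip in N (left out, the last holds). Time passes only in rows, so rows that repeat a pose let the fingers close, or fill a call up. It gives the time, the measured TCP pose, the force and the opening at its end, in the units of the state.
- arm.get_state(): the state, without advancing time (a new reading comes with each control period).
- arm.get_image(name): name is "scene" or "top" or "wrist"; returns the picture (384x512x3 uint8, red, green, blue); there is no depth.
- arm.camera_model(name): a dict with "fovy" (degrees; the focal length in pixels is half the picture's height over the tangent of half this angle, whatever the lens; pixels are square), "cx", "cy" (the principal point, pixels), "T" (4x4, takes a point from camera to world coordinates); the wrist camera has in their place "T_tool_cam" (4x4, takes a point from camera to tool coordinates, whose origin is the TCP and whose axes are the flange's). Camera axes: x right, y up, looking along -z (the intrinsics and any distortion apply to the point x, -y, -z); pixel columns grow to the right and rows downward; lengths in mm; the calibration is good to about 2 mm. The wrist camera is an equidistant fisheye: a pixel r from the principal point sees the ray r / f radians off the axis. A picture is of the moment at which its call begins: read the wrist's pose just before it. camera_model takes no time and is no camera call.
- arm.sign_off(): hands the job in, once; it reports no verdict.
Trained networks look in the newest picture that a camera, given by its name, has taken for a name from the list of things; names that differ only in an ending like _2 or _b are one class to them, and where a whole thing is asked for, a point or a joint stands for the part that bears it (a point fixed in the world has none). Each returns a list of dicts, best first, with "score" (0 to 1); they miss things now and then, are a little off and sometimes report something else, mostly with a low value. They report only what shows in the picture. A call takes as long as a camera call.
- arm.boxes_of(label, camera): "extent" ([centre column, centre row, width, height] in pixels, round what is visible of it).
- arm.silhouettes(label, camera): "mask" (384x512 bool, what is visible of it) and "extent" ([centre column, centre row, width, height] in pixels, round what is visible of it).
The state is a dict: "clock": time; "qpos": joint angles; "qd": joint speeds; "effort": joint torques, N m; "position": TCP position; "tool_rot": TCP orientation; "contact_force": force on the tool from outside, world axes, zero at the start; "torque": the same for the moment, N m; "width": finger opening in mm.
Only numpy, scipy, OpenCV 4.12 (cv2) and the standard library are available. Lean on these libraries where they do the work, as an engineer would, in place of code of your own. Each camera call takes 0.05 s, during which the arm holds its last target. There are 200 camera calls.

## Working session

There is one attempt and no reset: what is moved stays moved. The work goes in short steps, Python scripts to look and compute and a tool call to move; the robot and the scene stay as the last step left them, time stands still between calls to the robot, and variables do not carry over. Pictures are saved under pics/ and viewed, about 8 in all and at most 12, crops included, and the job is handed in when it is done.

Besides the shell and the picture viewer there is one more tool, called in YAML: its name, and indented under it one key for each argument. send_rows: Moves the arm, as the interface text tells. Its arguments: {"type":"object","properties":{"targets":{"type":"array","items":{"type":"object","properties":{"dp":{"type":"array","items":{"type":"number"}},"rot":{"type":"array","items":{"type":"number"}},"grip":{"type":"number"}}}},"grip_force":{"type":"number"}},"required":["targets"]}

```bash
mkdir -p pics; ls; cat > h.py <<'E'
import numpy as np, cv2
from scipy.spatial.transform import Rotation as R
from workcell import arm
def proj(name,P,st=None):
    m=arm.camera_model(name);P=np.atleast_2d(np.asarray(P,float))
    f=192/np.tan(np.radians(m['fovy']/2))
    if 'T' in m:T=np.array(m['T'])
    else:
        T=tool(st)@np.array(m['T_tool_cam'])
    c=(P-T[:3,3])@T[:3,:3];x,y,z=c[:,0],-c[:,1],-c[:,2]
    if name=='wrist':
        r=np.hypot(x,y);k=np.arctan2(r,z)/np.maximum(r,1e-9)
    else:k=1/z
    return np.c_[m['cx']+f*k*x,m['cy']+f*k*y]
def tool(st):
    T=np.eye(4);T[:3,:3]=R.from_rotvec(st['tool_rot']).as_matrix();T[:3,3]=st['position'];return T
def ray(name,uv,st=None):
    m=arm.camera_model(name);f=192/np.tan(np.radians(m['fovy']/2))
    T=np.array(m['T']) if 'T' in m else tool(st)@np.array(m['T_tool_cam'])
    a=(uv[0]-m['cx'])/f;b=(uv[1]-m['cy'])/f
    if name=='wrist':
        r=np.hypot(a,b);s=np.sin(r)/max(r,1e-9);d=np.array([a*s,-b*s,-np.cos(r)])
    else:d=np.array([a,-b,-1.])
    d=T[:3,:3]@d;return T[:3,3],d/np.linalg.norm(d)
def atz(name,uv,z,st=None):
    o,d=ray(name,uv,st);return o+d*(z-o[2])/d[2]
E
python3 - <<'E'
from h import *
st=arm.get_state();print(st)
ims={n:arm.get_image(n) for n in('scene','top','wrist')}
for n in ims:
    m=arm.camera_model(n);print(n,{k:np.round(v,3).tolist() if k!='lens' else v for k,v in m.items() if not isinstance(v,str)})
    cv2.imwrite(f'pics/a_{n}.png',ims[n][:,:,::-1])
    for l in('clamp_grip','park_block','rail_stand','catch_bar','olive_jar','tag_stand','sample_pot'):
        print(n,l,[(round(b['score'],2),np.round(b['extent']).tolist()) for b in arm.boxes_of(l,n)[:2]])
E
```

```text
pics
{'clock': 0.0, 'qpos': array([ 1.24732226e+00,  9.18866466e-02,  1.23187619e+00,  5.01577068e-06,
        1.81975687e+00, -5.67191968e-02]), 'qd': array([-0.00178938,  0.00216164,  0.00090071, -0.00213683, -0.00107355,
        0.00035184]), 'effort': array([ 6.63856226e-04, -4.58708024e+01, -4.18040442e+01, -9.99400004e-05,
        1.07972481e-02,  4.82118708e-06]), 'position': array([158.08891898, 578.52582812, 230.13967541]), 'tool_rot': array([-4.17725164e-01, -3.11332355e+00,  2.97069074e-03]), 'contact_force': array([ 0.36838386, -0.38964927,  0.94608328]), 'torque': array([ 0.00559967,  0.00779742, -0.00586161]), 'width': 85.34920072192637}
scene {'fovy': 49.279, 'cx': 259.148, 'cy': 188.907, 'T': [[0.875, 0.382, -0.298, 159.158], [-0.484, 0.672, -0.561, -687.608], [-0.014, 0.635, 0.773, 1084.262], [0.0, 0.0, 0.0, 1.0]]}
scene clamp_grip [(0.6, [281.0, 266.0, 16.0, 16.0])]
scene park_block [(0.63, [281.0, 275.0, 30.0, 23.0]), (0.54, [234.0, 184.0, 57.0, 75.0])]
scene rail_stand [(0.58, [232.0, 184.0, 59.0, 76.0])]
scene catch_bar []
scene olive_jar [(0.86, [295.0, 321.0, 2
[... 412 characters left out ...]
and [(0.62, [223.0, 211.0, 100.0, 32.0]), (0.43, [271.0, 162.0, 15.0, 9.0])]
top catch_bar [(0.38, [346.0, 219.0, 10.0, 15.0])]
top olive_jar [(0.75, [396.0, 237.0, 27.0, 24.0])]
top tag_stand [(0.53, [271.0, 159.0, 11.0, 5.0])]
top sample_pot [(0.82, [127.0, 226.0, 32.0, 26.0])]
wrist {'fovy': 65.706, 'cx': 249.526, 'cy': 195.199, 'T_tool_cam': [[-0.0, 0.953, 0.303, 77.333], [1.0, 0.001, -0.001, 0.904], [-0.001, 0.303, -0.953, -143.742], [0.0, 0.0, 0.0, 1.0]]}
wrist clamp_grip []
wrist park_block [(0.55, [6.0, 363.0, 11.0, 28.0])]
wrist rail_stand [(0.69, [108.0, 370.0, 48.0, 28.0])]
wrist catch_bar []
wrist olive_jar []
wrist tag_stand []
wrist sample_pot [(0.4, [205.0, 334.0, 23.0, 9.0])]
```

```bash
python3 - <<'E'
from h import *
t=cv2.imread('pics/a_top.png')[145:265,150:420];s=cv2.imread('pics/a_scene.png')[130:350,180:360]
a=cv2.resize(t,None,fx=2.95,fy=2.95,interpolation=cv2.INTER_CUBIC)
cv2.imwrite('pics/v1.png',a)
cv2.imwrite('pics/v2.png',cv2.resize(s,None,fx=2.7,fy=2.7,interpolation=cv2.INTER_CUBIC))
for n,u,z in[('top',(344,218),78),('scene',(281,264),78),('top',(223,211),40),('scene',(232,184),40),('top',(396,237),109),('top',(271,160),60)]:print(n,u,atz(n,u,z).round())
E
```

```text
top (344, 218) [ 466. -216.   78.]
scene (281, 264) [ 472. -217.   78.]
top (223, 211) [485. 146.  40.]
scene (232, 184) [495. 132.  40.]
top (396, 237) [ 411. -360.  109.]
top (271, 160) [643.   3.  60.]
```

View pics/v1.png

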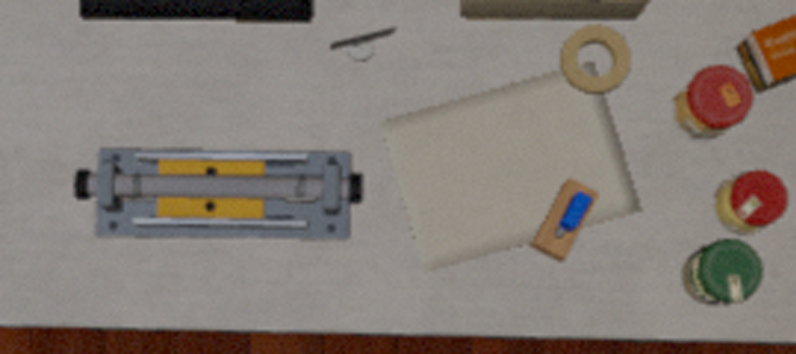

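View pics/v2.png

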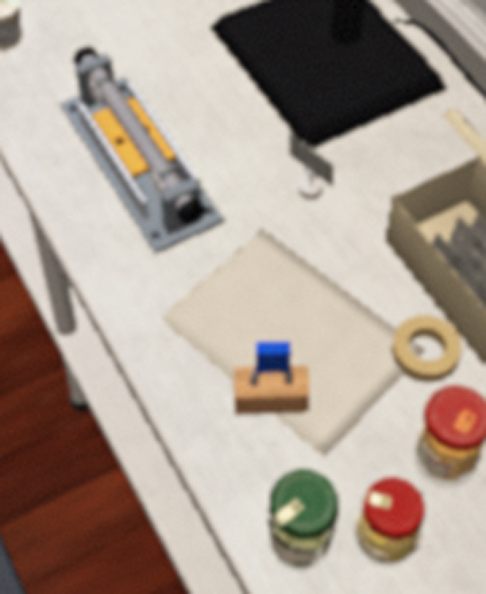

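Top view: the rail lies along world y around (485, 146), with the plate holes visible at pixels (221,203) and (221,214.5). These sit about 13 mm to the left of mid-rail. The clamp is upright at about (468,-216), with its x axis at about 151° azimuth. The scene view agrees. Next I move the wrist camera over the rail.

send_rows:
  targets:
    - {"dp": [33, -43, 0], "rot": [0, 0, 0.03], "grip": 1}
    - {"dp": [66, -86, 0], "rot": [0, 0, 0.06], "grip": 1}
    - {"dp": [98, -130, 0], "rot": [0, 0, 0.09], "grip": 1}
    - {"dp": [131, -173, 0], "rot": [0, 0, 0.12], "grip": 1}
    - {"dp": [164, -216, 0], "rot": [0, 0, 0.15], "grip": 1}
    - {"dp": [196, -259, 0], "rot": [0, 0, 0.18], "grip": 1}
    - {"dp": [229, -302, 0], "rot": [0, 0, 0.21], "grip": 1}
    - {"dp": [262, -346, 0], "rot": [0, 0, 0.24], "grip": 1}
    - {"dp": [295, -389, 0], "rot": [0, 0, 0.267], "grip": 1}
    - {"dp": [327, -432, 0], "rot": [0, 0, 0.267], "grip": 1}

```text
clock: 2.03
position: [410.6, 244.9, 231.6]
tool_rot: [-0.003, 3.141, 0.001]
contact_force: [0.8, 1.2, 0.1]
width: 85.6
```

send_rows:
  targets:
    - {"dp": [0, 0, 0], "rot": [0, 0, 0], "grip": 1}
    - {"dp": [0, 0, 0], "rot": [0, 0, 0], "grip": 1}
    - {"dp": [0, 0, 0], "rot": [0, 0, 0], "grip": 1}
    - {"dp": [0, 0, 0], "rot": [0, 0, 0], "grip": 1}
    - {"dp": [0, 0, 0], "rot": [0, 0, 0], "grip": 1}
    - {"dp": [0, 0, 0], "rot": [0, 0, 0], "grip": 1}
    - {"dp": [0, 0, 0], "rot": [0, 0, 0], "grip": 1}
    - {"dp": [0, 0, 0], "rot": [0, 0, 0], "grip": 1}
    - {"dp": [0, 0, 0], "rot": [0, 0, 0], "grip": 1}
    - {"dp": [0, 0, 0], "rot": [0, 0, 0], "grip": 1}

```text
clock: 2.87
position: [410.5, 245.1, 231.6]
tool_rot: [-0.004, 3.141, 0.001]
contact_force: [0.4, 0.4, -0.4]
width: 85.3
```

```bash
python3 - <<'E'
from h import *
import pickle
st=arm.get_state();im=arm.get_image('wrist');cv2.imwrite('pics/b1.png',im[:,:,::-1]);pickle.dump(st,open('b1.pkl','wb'))
E
```

send_rows:
  targets:
    - {"dp": [20, -27, 0], "rot": [0, 0, 0], "grip": 1}
    - {"dp": [40, -53, -5], "rot": [0, 0, 0], "grip": 1}
    - {"dp": [60, -80, -10], "rot": [0, 0, 0], "grip": 1}
    - {"dp": [75, -100, -15], "rot": [0, 0, 0], "grip": 1}
    - {"dp": [75, -100, -15], "rot": [0, 0, 0], "grip": 1}
    - {"dp": [75, -100, -15], "rot": [0, 0, 0], "grip": 1}
    - {"dp": [75, -100, -15], "rot": [0, 0, 0], "grip": 1}
    - {"dp": [75, -100, -15], "rot": [0, 0, 0], "grip": 1}
    - {"dp": [75, -100, -15], "rot": [0, 0, 0], "grip": 1}
    - {"dp": [75, -100, -15], "rot": [0, 0, 0], "grip": 1}

```text
clock: 3.75
position: [485.2, 145.8, 217.1]
tool_rot: [-0.006, 3.14, 0.001]
contact_force: [-0.3, 1.3, -0.0]
width: 85.5
```

```bash
python3 - <<'E'
from h import *
import pickle
st=arm.get_state();im=arm.get_image('wrist');cv2.imwrite('pics/b2.png',im[:,:,::-1]);pickle.dump(st,open('b2.pkl','wb'));print(st['position'])
a=cv2.imread('pics/b1.png');b=im[:,:,::-1]
cv2.imwrite('pics/v3.png',cv2.resize(b[60:360,60:460],None,fx=2,fy=2,interpolation=cv2.INTER_CUBIC))
cv2.imwrite('pics/v4.png',cv2.resize(a,None,fx=1.5,fy=1.5,interpolation=cv2.INTER_CUBIC))
E
```

```text
[485.19057913 145.84630816 217.10070805]
```

View pics/v3.png

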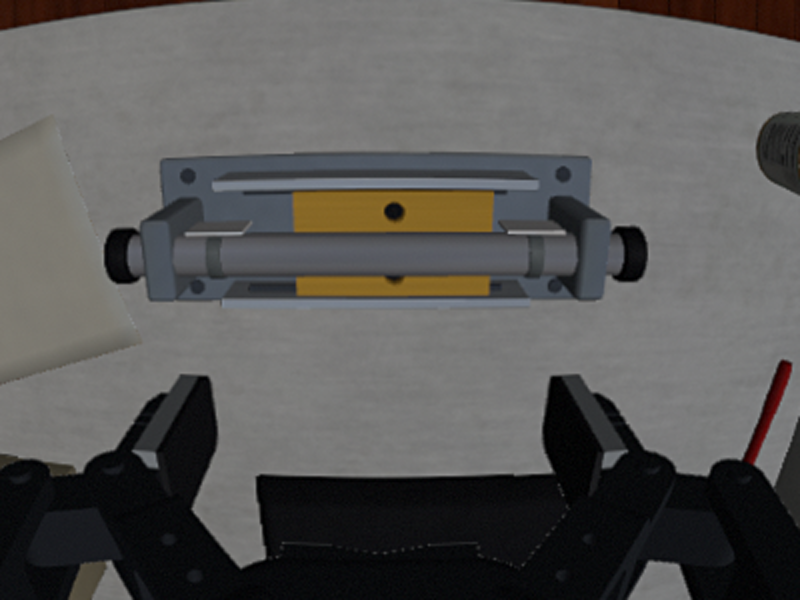

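View pics/v4.png

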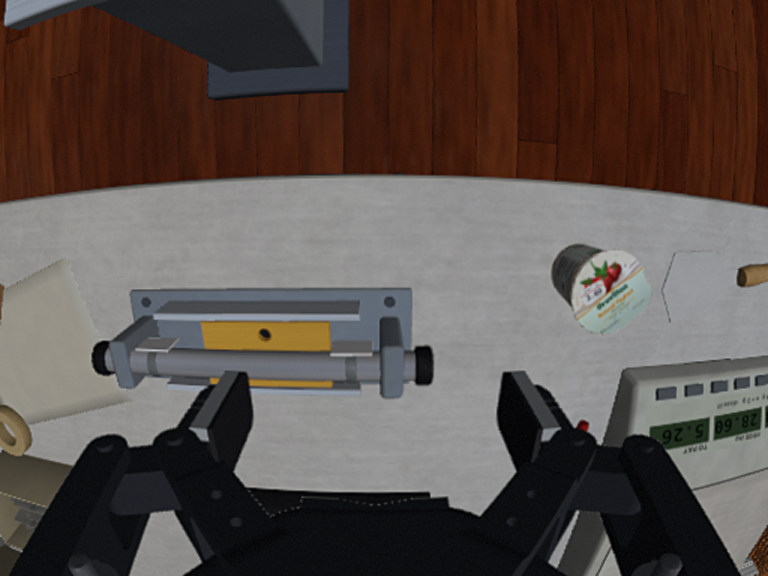

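```bash
cat > fit.py <<'E'
from h import *
import pickle
from scipy.optimize import least_squares
b1,b2=[pickle.load(open(f,'rb')) for f in('b1.pkl','b2.pkl')]
B=[(-47,-135,8),(-47,135,8),(47,135,8),(47,-135,8)]
obs=[]
def add(n,st,sc,o,items):
    for k,(c,r) in items: obs.append((n,st,k,np.array([o[0]+c/sc,o[1]+r/sc])))
H=lambda x,y:('h',x,y)
add('wrist',b2,2,(60,60),[(B[0],(161,159)),(B[1],(590,157)),(H(-18,0),(394,212)),(H(-30,-55),(293,191)),(H(-30,55),(493,193)),(('k',-1),(124,256)),(('k',1),(630,254))])
add('wrist',b1,1.5,(0,0),[(B[0],(131,291)),(B[1],(411,290)),(H(-18,0),(265,334)),(H(-30,-55),(202,322)),(H(-30,55),(328,322)),(('k',-1),(102,358)),(('k',1),(424,365))])
add('top',None,2.95,(150,145),[(B[3],(352,152)),(B[2],(97,148)),(B[0],(350,238)),(B[1],(94,238)),(H(18,0),(210,171)),(H(-18,0),(210,205))])
def res(p,full=False):
    x,y,z,w,h,a=p;c,s=np.cos(w),np.sin(w);r=[]
    for n,st,k,uv in obs:
        q=(k[1],h+k[2],42) if k[0]=='h' else ((0,k[1]*a,60) if k[0]=='k' else k)
        P=(x+c*q[0]-s*q[1],y+s*q[0]+c*q[1],z+q[2])
        e=proj(n,P,st)[0]-uv
        r.append(e)
    return np.array(r) if full else np.ravel(r)
for sel in('all','wrist'):
    if sel=='wrist':obs[:]=[o for o in obs if o[0]=='wrist']
    s=least_squares(res,[485,146,0,0,10,150],loss='soft_l1');print(sel,s.x.round(3))
    print(res(s.x,True).round(1).tolist())
E
python3 fit.py
```

```text
all [ 4.95253e+02  1.44314e+02 -1.96100e+00  6.00000e-03  1.07740e+01
  1.42727e+02]
[[-1.5, 0.2], [0.3, 0.4], [-0.4, 0.4], [0.1, 0.6], [-0.2, -0.5], [-1.3, -0.5], [-1.3, -0.2], [-1.7, -0.4], [0.5, -0.8], [-0.4, 0.5], [-0.2, -0.8], [0.7, -0.2], [1.6, -0.7], [0.7, -0.4], [-1.3, -1.5], [-0.6, -1.3], [-1.0, -0.9], [-0.7, -2.1], [-0.7, -1.1], [-1.0, -1.0]]Traceback (most recent call last):
  File "fit.py", line 23, in <module>
    s=least_squares(res,[485,146,0,0,10,150],loss='soft_l1');print(sel,s.x.round(3))
    return func(*args, **kwargs)
    result = trf(vector_fun.fun, vector_fun.jac, x0, f0, J0, lb, ub, ftol, xtol,
                 gtol, max_nfev, x_scale, loss_function, tr_solver,
                 tr_options.copy(), verbose, callback=callback_wrapped)
    return trf_no_bounds(
        fun, jac, x0, f0, J0, ftol, xtol, gtol, max_nfev, x_scale,
        loss_function, tr_solver, tr_options, verbose, callback=callback)
    J = jac(x)
    self._update_jac()
    ~~~~~~~~~~~~~~~~^^
    self.J = self.jac_wrapped(xp_copy(self.x), f0=self.f)
             ~~~~~~~~~~~~~~~~^^^^^^^^^^^^^^^^^^^
[... 409 characters left out ...]
^^^^^^^^^^^^^^^^^^^^^^
                             mf)
                             ^^^
    df = [f_eval - f0 for f_eval in f_evals]
                                    ^^^^^^^
    f = np.atleast_1d(self.fun(x, *self.args, **self.kwargs))
                      ~~~~~~~~^^^^^^^^^^^^^^^^^^^^^^^^^^^^^^
    return np.atleast_1d(self.fun(x))
                         ~~~~~~~~^^^
    return self.f(x, *self.args, **self.kwargs)
           ~~~~~~^^^^^^^^^^^^^^^^^^^^^^^^^^^^^^
  File "fit.py", line 18, in res
    e=proj(n,P,st)[0]-uv
      ~~~~^^^^^^^^
  File "h.py", line 5, in proj
    m=arm.camera_model(name);P=np.atleast_2d(np.asarray(P,float))
ValueError: time passes only in moves, steps and waits
```

send_rows:
  targets:
    - {"dp": [-2, -40, 5], "rot": [0, 0, -0.05], "grip": 1}
    - {"dp": [-4, -80, 10], "rot": [0, 0, -0.1], "grip": 1}
    - {"dp": [-6, -120, 13], "rot": [0, 0, -0.15], "grip": 1}
    - {"dp": [-8, -160, 13], "rot": [0, 0, -0.2], "grip": 1}
    - {"dp": [-10, -200, 13], "rot": [0, 0, -0.25], "grip": 1}
    - {"dp": [-12, -240, 13], "rot": [0, 0, -0.3], "grip": 1}
    - {"dp": [-14, -280, 13], "rot": [0, 0, -0.35], "grip": 1}
    - {"dp": [-16, -320, 13], "rot": [0, 0, -0.4], "grip": 1}
    - {"dp": [-17, -362, 13], "rot": [0, 0, -0.45], "grip": 1}
    - {"dp": [-17, -362, 13], "rot": [0, 0, -0.497], "grip": 1}

```text
clock: 4.63
position: [467.0, -222.2, 229.3]
tool_rot: [0.781, 3.042, -0.004]
contact_force: [0.8, 0.5, 0.1]
width: 85.5
```

```bash
sed -i 's/^def proj/CM={n:arm.camera_model(n) for n in ("scene","top","wrist")}\ndef proj/; s/arm.camera_model(name)/CM[name]/' h.py
python3 - <<'E'
from h import *
import pickle
st=arm.get_state();im=arm.get_image('wrist');cv2.imwrite('pics/c1.png',im[:,:,::-1]);pickle.dump(st,open('c1.pkl','wb'));print(st['position'],st['tool_rot'],abs(st['qd']).max())
for l in('clamp_grip','park_block'):
    for b in arm.silhouettes(l,'wrist')[:2]:print(l,b['score'],b['extent'])
E
```

```text
[ 467.00738696 -222.23509593  229.26688219] [ 0.78050646  3.04215228 -0.00406624] 0.6499283841625267
clamp_grip 0.66 [257.5, 177.4, 17.6, 57.9]
park_block 0.72 [258.2, 169.2, 33.6, 70.1]
```

send_rows:
  targets:
    - {"dp": [0, 0, 0], "rot": [0, 0, 0], "grip": 1}
    - {"dp": [0, 0, 0], "rot": [0, 0, 0], "grip": 1}
    - {"dp": [0, 0, 0], "rot": [0, 0, 0], "grip": 1}
    - {"dp": [0, 0, 0], "rot": [0, 0, 0], "grip": 1}
    - {"dp": [0, 0, 0], "rot": [0, 0, 0], "grip": 1}
    - {"dp": [0, 0, 0], "rot": [0, 0, 0], "grip": 1}
    - {"dp": [0, 0, 0], "rot": [0, 0, 0], "grip": 1}
    - {"dp": [0, 0, 0], "rot": [0, 0, 0], "grip": 1}
    - {"dp": [0, 0, 0], "rot": [0, 0, 0], "grip": 1}
    - {"dp": [0, 0, 0], "rot": [0, 0, 0], "grip": 1}

```text
clock: 5.62
position: [468.1, -216.3, 229.9]
tool_rot: [0.767, 3.045, 0.001]
contact_force: [1.4, -0.0, 0.4]
width: 85.0
```

```bash
python3 - <<'E'
from h import *
import pickle
st=arm.get_state();im=arm.get_image('wrist');cv2.imwrite('pics/c1.png',im[:,:,::-1]);pickle.dump(st,open('c1.pkl','wb'));print(st['position'],st['tool_rot'],abs(st['qd']).max())
E
```

```text
[ 468.13634821 -216.34940012  229.90027784] [7.66707027e-01 3.04529092e+00 1.44755025e-03] 0.0013883242713867172
```

send_rows:
  targets:
    - {"dp": [-15, 15, 0], "rot": [0, 0, 0], "grip": 1}
    - {"dp": [-30, 30, 0], "rot": [0, 0, 0], "grip": 1}
    - {"dp": [-45, 45, 0], "rot": [0, 0, 0], "grip": 1}
    - {"dp": [-45, 45, 0], "rot": [0, 0, 0], "grip": 1}
    - {"dp": [-45, 45, 0], "rot": [0, 0, 0], "grip": 1}
    - {"dp": [-45, 45, 0], "rot": [0, 0, 0], "grip": 1}
    - {"dp": [-45, 45, 0], "rot": [0, 0, 0], "grip": 1}
    - {"dp": [-45, 45, 0], "rot": [0, 0, 0], "grip": 1}
    - {"dp": [-45, 45, 0], "rot": [0, 0, 0], "grip": 1}
    - {"dp": [-45, 45, 0], "rot": [0, 0, 0], "grip": 1}

```text
clock: 6.5
position: [423.3, -171.6, 229.7]
tool_rot: [0.767, 3.046, 0.002]
contact_force: [-1.0, 0.4, -0.0]
width: 85.9
```

```bash
python3 - <<'E'
from h import *
import pickle
st=arm.get_state();im=arm.get_image('wrist');cv2.imwrite('pics/c2.png',im[:,:,::-1]);pickle.dump(st,open('c2.pkl','wb'));print(st['position'],st['tool_rot'],abs(st['qd']).max())
a=cv2.imread('pics/c1.png')[100:250,180:330];b=im[80:280,150:400,::-1]
a=cv2.imread('pics/c1.png')
def mask(x):
    h=cv2.cvtColor(np.ascontiguousarray(x),cv2.COLOR_BGR2HSV);return cv2.inRange(h,(105,120,50),(130,255,255))
for x in(a,np.ascontiguousarray(im[:,:,::-1])):
    n,_,s,c=cv2.connectedComponentsWithStats(mask(x));o=[(s[i].tolist(),c[i].round(1).tolist()) for i in range(1,n) if s[i][4]>60];print(o)
f=lambda x,c:cv2.resize(x[c[1]:c[1]+150,c[0]:c[0]+100],None,fx=4,fy=4,interpolation=cv2.INTER_CUBIC)
ia=(205,100);h=o[0][1];ib=(int(h[0])-50,int(h[1])-75);print(ib)
cv2.imwrite('pics/v5.png',np.hstack([f(a,ia),f(im[:,:,::-1],ib)]))
E
```

```text
[ 423.31439906 -171.6339579   229.65950418] [7.67352953e-01 3.04569195e+00 1.60683040e-03] 0.0036359346855663237
[([244, 164, 17, 43, 695], [252.1, 185.3])]
[([226, 219, 17, 44, 651], [234.4, 240.8])]
(184, 165)
```

View pics/v5.png

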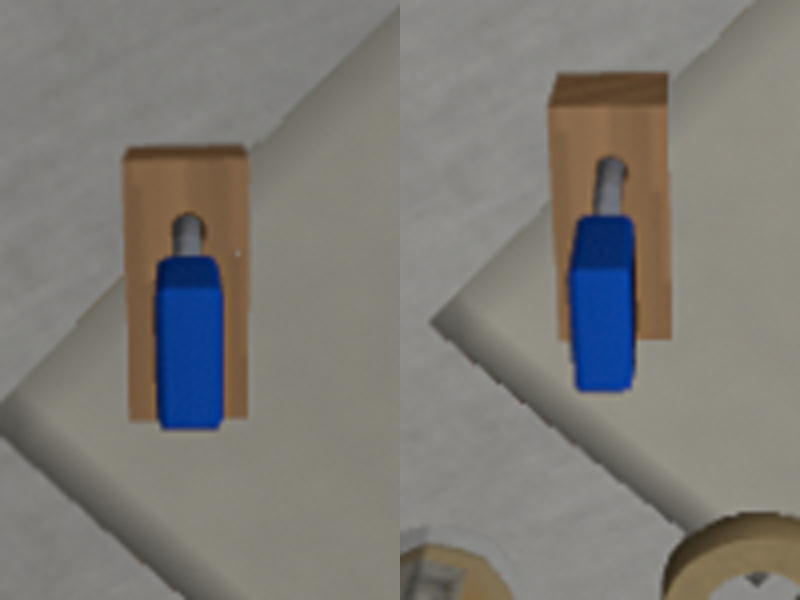

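```bash
cat > fit2.py <<'E'
from h import *
import pickle
from scipy.optimize import least_squares
c1,c2=[pickle.load(open(f,'rb')) for f in('c1.pkl','c2.pkl')]
# corner signs in clamp frame (sx,sy), x along tool x (image up), y = image?
g1=[(160,287),(222,287),(222,428),(163,428)];g2=[(172,265),(232,268),(233,390),(176,390)]
k1=[(126,157),(247,157),(248,418),(130,420)];k2=[(149,103),(268,103),(271,340),(160,340)]
S=[(1,-1),(1,1),(-1,1),(-1,-1)]
def fit(a,b,L,W,z0):
    A=np.array(a)/4+[205,100];B=np.array(b)/4+[184,165]
    def res(p):
        c,s=np.cos(p[3]),np.sin(p[3]);P=[(p[0]+c*i*L/2+s*j*W/2,p[1]+s*i*L/2-c*j*W/2,p[2]) for i,j in S]
        return np.ravel(np.r_[proj('wrist',P,c1)-A,proj('wrist',P,c2)-B])
    best=min((least_squares(res,[468,-216,z0,y]) for y in(2.64,-.5)),key=lambda s:s.cost)
    print(best.x.round(3),best.cost,best.fun.reshape(-1,2).round(1).tolist())
fit(g1,g2,36,16,108);fit(k1,k2,78,36,38)
X=tool(c2)[:3,0];print('tool x az',np.arctan2(X[1],X[0]))
E
python3 fit2.py; python3 fit.py|grep -v '\[\['
```

```text
[ 473.342 -213.911  103.035    2.652] 3.245075052329039 [[-0.7, -0.1], [0.9, -0.2], [0.6, 0.8], [-1.2, 0.9], [-0.5, -0.1], [0.5, -0.8], [0.7, -0.3], [-0.3, -0.3]]
[ 471.978 -213.397   38.558    2.659] 1.2007740951308112 [[-0.8, 0.3], [0.8, 0.0], [0.3, -0.0], [-0.3, -0.2], [-0.3, 0.4], [0.4, 0.0], [0.2, -0.4], [-0.3, -0.2]]
tool x az 2.647971804240584
all [ 4.94603e+02  1.44432e+02 -2.09400e+00  6.00000e-03  1.07770e+01
  1.42748e+02]
wrist [ 4.94839e+02  1.44982e+02 -2.22600e+00  6.00000e-03  1.03410e+01
  1.42658e+02]
```

send_rows:
  targets:
    - {"dp": [16, -14, 0], "rot": [0, 0, 0.007], "grip": 1}
    - {"dp": [33, -28, 0], "rot": [0, 0, 0.007], "grip": 1}
    - {"dp": [49, -42, -20], "rot": [0, 0, 0.007], "grip": 1}
    - {"dp": [49, -42, -50], "rot": [0, 0, 0.007], "grip": 1}
    - {"dp": [49, -42, -80], "rot": [0, 0, 0.007], "grip": 1}
    - {"dp": [49, -42, -105], "rot": [0, 0, 0.007], "grip": 1}
    - {"dp": [49, -42, -130], "rot": [0, 0, 0.007], "grip": 1}
    - {"dp": [49, -42, -145], "rot": [0, 0, 0.007], "grip": 1}
    - {"dp": [49, -42, -157.5], "rot": [0, 0, 0.007], "grip": 1}
    - {"dp": [49, -42, -157.5], "rot": [0, 0, 0.007], "grip": 1}

```text
clock: 7.38
position: [470.9, -212.9, 68.9]
tool_rot: [-0.756, -3.045, -0.004]
contact_force: [-0.9, 0.1, -0.3]
width: 85.4
```

send_rows:
  grip_force: 60
  targets:
    - {"dp": [0, 0, 0], "rot": [0, 0, 0], "grip": 1}
    - {"dp": [0, 0, 0], "rot": [0, 0, 0], "grip": 0.7}
    - {"dp": [0, 0, 0], "rot": [0, 0, 0], "grip": 0.5}
    - {"dp": [0, 0, 0], "rot": [0, 0, 0], "grip": 0.4}
    - {"dp": [0, 0, 0], "rot": [0, 0, 0], "grip": 0.3}
    - {"dp": [0, 0, 0], "rot": [0, 0, 0], "grip": 0.2}
    - {"dp": [0, 0, 0], "rot": [0, 0, 0], "grip": 0}
    - {"dp": [0, 0, 0], "rot": [0, 0, 0], "grip": 0}
    - {"dp": [0, 0, 0], "rot": [0, 0, 0], "grip": 0}
    - {"dp": [0, 0, 0], "rot": [0, 0, 0], "grip": 0}

```text
clock: 8.22
position: [470.9, -213.5, 69.6]
tool_rot: [-0.756, -3.046, -0.002]
contact_force: [-2.4, -3.5, 4.4]
width: 15.6
```

```bash
python3 - <<'E'
from h import *
s=arm.get_state();print(s['position'],s['tool_rot'],s['contact_force'],s['torque'],s['width'])
E
```

```text
[ 470.88787652 -213.48486622   69.55539661] [-7.56447700e-01 -3.04550255e+00 -1.70418100e-03] [-2.38395204 -3.47224572  4.36287677] [-0.60848002  0.45431753  0.02984507] 15.601411467058515
```

Gripped (15.6 mm wide). Lift straight up.

send_rows:
  targets:
    - {"dp": [0, 0, 5], "rot": [0, 0, 0], "grip": 0}
    - {"dp": [0, 0, 10], "rot": [0, 0, 0], "grip": 0}
    - {"dp": [0, 0, 18], "rot": [0, 0, 0], "grip": 0}
    - {"dp": [0, 0, 28], "rot": [0, 0, 0], "grip": 0}
    - {"dp": [0, 0, 40], "rot": [0, 0, 0], "grip": 0}
    - {"dp": [0, 0, 60], "rot": [0, 0, 0], "grip": 0}
    - {"dp": [0, 0, 85], "rot": [0, 0, 0], "grip": 0}
    - {"dp": [0, 0, 115], "rot": [0, 0, 0], "grip": 0}
    - {"dp": [0, 0, 135], "rot": [0, 0, 0], "grip": 0}
    - {"dp": [0, 0, 135], "rot": [0, 0, 0], "grip": 0}

```text
clock: 9.05
position: [472.7, -213.8, 211.8]
tool_rot: [0.755, 3.043, -0.0]
contact_force: [1.3, 0.5, -0.4]
width: 15.0
```

```bash
python3 - <<'E'
from h import *
s=arm.get_state();T=tool(s);print(s['position'],s['tool_rot'],s['contact_force'],s['torque'],s['width'],np.arctan2(T[1,0],T[0,0]))
E
```

```text
[ 472.67073026 -213.75726222  211.79994915] [ 7.54812094e-01  3.04307295e+00 -4.66356354e-04] [ 1.29618399  0.50387566 -0.40376688] [ 0.04660519 -0.03843875  0.00616073] 14.99000333886036 2.6553175076918776
```

send_rows:
  targets:
    - {"dp": [2, 37, -2], "rot": [0, 0, 0.05], "grip": 0}
    - {"dp": [4, 74, -4], "rot": [0, 0, 0.1], "grip": 0}
    - {"dp": [6, 111, -6], "rot": [0, 0, 0.15], "grip": 0}
    - {"dp": [8, 148, -6], "rot": [0, 0, 0.2], "grip": 0}
    - {"dp": [10, 185, -6], "rot": [0, 0, 0.25], "grip": 0}
    - {"dp": [12, 222, -6], "rot": [0, 0, 0.3], "grip": 0}
    - {"dp": [14, 259, -6], "rot": [0, 0, 0.35], "grip": 0}
    - {"dp": [16, 296, -6], "rot": [0, 0, 0.4], "grip": 0}
    - {"dp": [18, 335, -6], "rot": [0, 0, 0.45], "grip": 0}
    - {"dp": [20.6, 369, -6], "rot": [0, 0, 0.492], "grip": 0}

```text
clock: 9.88
position: [492.4, 158.0, 205.4]
tool_rot: [-0.015, 3.136, 0.004]
contact_force: [-0.3, 0.3, -1.8]
width: 15.4
```

send_rows:
  targets:
    - {"dp": [0, 0, 0], "rot": [0, 0, 0], "grip": 0}
    - {"dp": [0, 0, 0], "rot": [0, 0, 0], "grip": 0}
    - {"dp": [0, 0, -10], "rot": [0, 0, 0], "grip": 0}
    - {"dp": [0, 0, -20], "rot": [0, 0, 0], "grip": 0}
    - {"dp": [0, 0, -30], "rot": [0, 0, 0], "grip": 0}
    - {"dp": [0, 0, -40], "rot": [0, 0, 0], "grip": 0}
    - {"dp": [0, 0, -50], "rot": [0, 0, 0], "grip": 0}
    - {"dp": [0, 0, -55], "rot": [0, 0, 0], "grip": 0}
    - {"dp": [0, 0, -55], "rot": [0, 0, 0], "grip": 0}
    - {"dp": [0, 0, -55], "rot": [0, 0, 0], "grip": 0}

```text
clock: 10.72
position: [492.2, 157.8, 150.1]
tool_rot: [-0.014, 3.137, 0.003]
contact_force: [-0.1, -0.5, -0.9]
width: 15.5
```

```bash
cat > look.py <<'E'
from h import *
import pickle,sys
n=sys.argv[1]
s=arm.get_state();T=tool(s);im=arm.get_image('wrist')[:,:,::-1];cv2.imwrite(f'pics/{n}.png',im);pickle.dump(s,open(n+'.pkl','wb'))
print(s['position'].round(2),s['contact_force'].round(1),s['torque'].round(2),s['width'],'az',np.arctan2(T[1,0],T[0,0]),'tilt',T[:2,2])
x0,y0=[int(v) for v in sys.argv[2:4]]
cv2.imwrite(f'pics/v_{n}.png',cv2.resize(im[y0:y0+150,x0:x0+200],None,fx=4,fy=4,interpolation=cv2.INTER_CUBIC))
E
python3 look.py d1 150 120
```

```text
[492.23 157.77 150.07] [-0.1 -0.5 -0.9] [0.02 0.07 0.02] 15.498063563817045 az -3.1325822236883227 tilt [0.00452339 0.0022126 ]
```

View pics/v_d1.png

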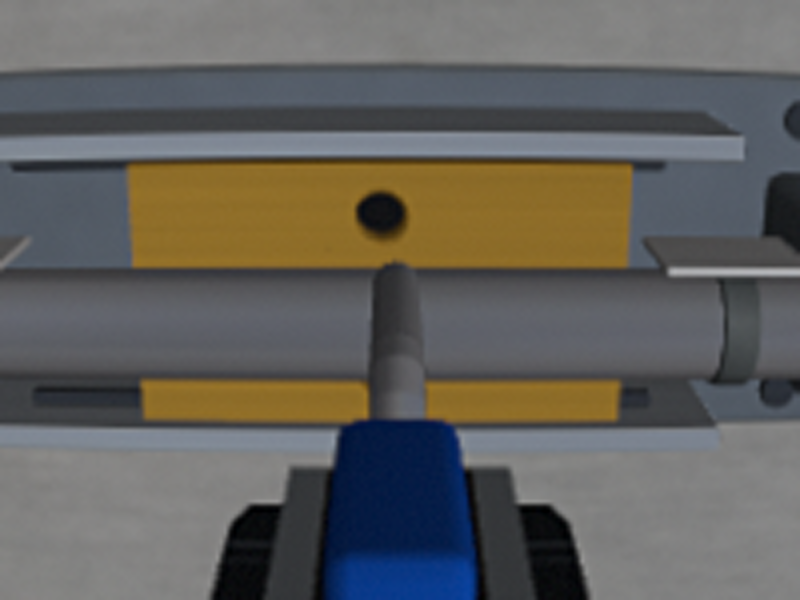

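The wrist view shows the near leg's tip at about (249,192) and the near plate hole at (245.5,173.3). Convert both to world coordinates.

```bash
python3 - <<'E'
from h import *
import pickle
s=pickle.load(open('d1.pkl','rb'))
zt=s['position'][2]-61.6
L=lambda c,r:(150+c/4,120+r/4)
print('tip',atz('wrist',L(396,288),zt,s),'hole z42',atz('wrist',L(382,213),42,s),'z40',atz('wrist',L(382,213),40,s))
for r,z in((163,42),):print('plate edge',atz('wrist',L(382,r),z,s))
for c in(129,631):print('plate side',atz('wrist',L(c,163),42,s))
for c in(133,630):print('plate side',atz('wrist',L(c,265),42,s))
o,d=ray('wrist',L(397,270),s);print('tube near',o+d*(60-o[2])/d[2])
o,d=ray('wrist',L(397,379),s);print('tube far',o+d*(60-o[2])/d[2])
print('leg x=-? grip top', s['position'])
E
```

```text
tip [478.36570926 158.47345102  88.46864773] hole z42 [475.78560091 155.49895859  42.        ] z40 [476.27319292 155.48262538  40.        ]
plate edge [464.6928652  155.44009987  42.        ]
plate side [464.60741004 100.08237998  42.        ]
plate side [463.8727737 209.6699874  42.       ]
plate side [487.85150728  99.81371111  42.        ]
plate side [487.04185384 210.84192634  42.        ]
tube near [483.37776214 158.7746465   60.        ]
tube far [507.35348178 158.97487671  60.        ]
leg x=-? grip top [492.22595086 157.77015316 150.06864773]
```

send_rows:
  targets:
    - {"dp": [-1.2, -3, 0], "rot": [0, 0, -0.003], "grip": 0}
    - {"dp": [-1.2, -3, 0], "rot": [0, 0, -0.003], "grip": 0}
    - {"dp": [-1.2, -3, -5], "rot": [0, 0, -0.003], "grip": 0}
    - {"dp": [-1.2, -3, -10], "rot": [0, 0, -0.003], "grip": 0}
    - {"dp": [-1.2, -3, -14], "rot": [0, 0, -0.003], "grip": 0}
    - {"dp": [-1.2, -3, -18], "rot": [0, 0, -0.003], "grip": 0}
    - {"dp": [-1.2, -3, -21], "rot": [0, 0, -0.003], "grip": 0}
    - {"dp": [-1.2, -3, -24], "rot": [0, 0, -0.003], "grip": 0}
    - {"dp": [-1.2, -3, -24], "rot": [0, 0, -0.003], "grip": 0}
    - {"dp": [-1.2, -3, -24], "rot": [0, 0, -0.003], "grip": 0}

```text
clock: 11.6
position: [491.2, 154.9, 126.6]
tool_rot: [-0.01, 3.136, 0.004]
contact_force: [0.6, -0.1, -1.0]
width: 15.2
```

```bash
python3 look.py d2 150 120
```

```text
[491.24 154.94 126.57] [ 0.6 -0.1 -1. ] [ 0.    0.02 -0.01] 15.22956266961754 az -3.1353719881290583 tilt [0.00529618 0.00239729]
```

View pics/v_d2.png

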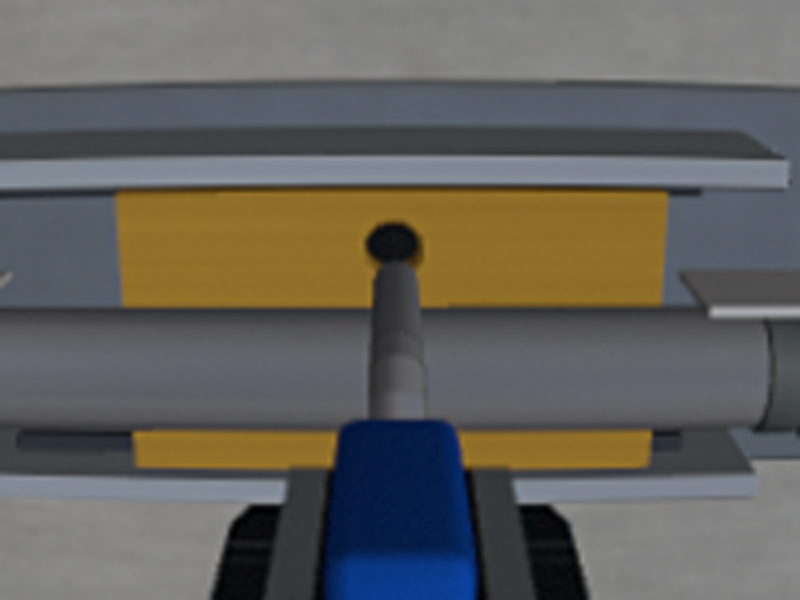

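```bash
python3 - <<'E'
from h import *
import pickle
s=pickle.load(open('d2.pkl','rb'))
zt=s['position'][2]-61.6
L=lambda c,r:(150+c/4,120+r/4)
print('tip',atz('wrist',L(396,288),zt,s),'tip far edge z',atz('wrist',L(396,264),zt,s),'hole z42',atz('wrist',L(393,243),42,s),'z40',atz('wrist',L(393,243),40,s))
T=tool(s)
# predicted tip image for assumed clamp offset
for dx in(0,1,2,3,4):
    for e in(0,4):print(dx,e,((proj('wrist',s['position']+[dx-18-e,0,-61.6],s)-[150,120])*4).round(1))
for r in(190,):print('edge',atz('wrist',L(393,r),42,s))
for c in(118,667):print(atz('wrist',L(c,190),42,s))
for r in(309,430):print('tube',atz('wrist',L(393,r),60,s))
E
```

```text
tip [477.42242109 155.69085586  64.96821607] tip far edge z [472.91091719 155.66676236  64.96821607] hole z42 [475.2437207  155.13313645  42.        ] z40 [475.78660517 155.13511634  40.        ]
0 0 [[391.9 265.7]]
0 4 [[392.  244.2]]
1 0 [[391.9 271.1]]
1 4 [[392.  249.6]]
2 0 [[391.9 276.4]]
2 4 [[392. 255.]]
3 0 [[391.8 281.7]]
3 4 [[391.9 260.4]]
4 0 [[391.8 287. ]]
4 4 [[391.9 265.7]]
edge [464.46266712 155.08210437  42.        ]
[464.31697043 100.19398567  42.        ]
[463.80195554 209.75242574  42.        ]
tube [483.0687631  155.17372833  60.        ]
tube [507.69458627 155.28162945  60.        ]
```

send_rows:
  targets:
    - {"dp": [-0.5, -0.5, -3], "rot": [0, 0, 0], "grip": 0}
    - {"dp": [-0.5, -0.5, -6], "rot": [0, 0, 0], "grip": 0}
    - {"dp": [-0.5, -0.5, -9], "rot": [0, 0, 0], "grip": 0}
    - {"dp": [-0.5, -0.5, -12], "rot": [0, 0, 0], "grip": 0}
    - {"dp": [-0.5, -0.5, -15], "rot": [0, 0, 0], "grip": 0}
    - {"dp": [-0.5, -0.5, -17], "rot": [0, 0, 0], "grip": 0}
    - {"dp": [-0.5, -0.5, -18], "rot": [0, 0, 0], "grip": 0}
    - {"dp": [-0.5, -0.5, -18], "rot": [0, 0, 0], "grip": 0}
    - {"dp": [-0.5, -0.5, -18], "rot": [0, 0, 0], "grip": 0}
    - {"dp": [-0.5, -0.5, -18], "rot": [0, 0, 0], "grip": 0}

```text
clock: 12.48
position: [491.0, 154.5, 109.1]
tool_rot: [-0.01, 3.136, 0.004]
contact_force: [-0.7, 0.2, -2.4]
width: 15.2
```

```bash
python3 look.py d3 150 120
```

```text
[490.95 154.49 109.05] [-0.7  0.2 -2.4] [-0.01 -0.01 -0.01] 15.193627450030862 az -3.1353633187876344 tilt [0.0060456  0.00253386]
```

View pics/v_d3.png

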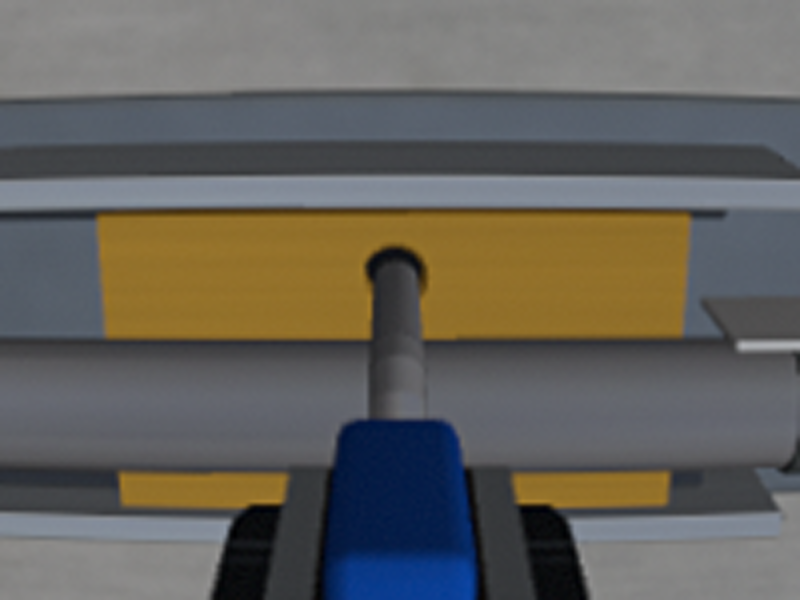

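```bash
python3 - <<'E'
from h import *
import pickle
s=pickle.load(open('d3.pkl','rb'))
L=lambda c,r:(150+c/4,120+r/4)
for z in(42,40):
  print('hole L/R',[atz('wrist',L(c,267),z,s)[1].round(2) for c in(366,427)],'rim top x',[atz('wrist',L(396,r),z,s)[0].round(2) for r in(246,)])
zt=s['position'][2]-61.6
print('leg',zt,[atz('wrist',L(c,275),zt,s)[1].round(2) for c in(374,421)],[atz('wrist',L(396,r),zt,s)[0].round(2) for r in(261,264)])
for r in(213,):print('edge',atz('wrist',L(393,r),42,s))
E
```

```text
hole L/R [np.float64(149.73), np.float64(160.97)] rim top x [np.float64(470.81)]
hole L/R [np.float64(149.68), np.float64(161.03)] rim top x [np.float64(471.36)]
leg 47.450760121998634 [np.float64(151.28), np.float64(159.74)] [np.float64(472.11), np.float64(472.67)]
edge [464.58622083 154.65455201  42.        ]
```

Both y and x are centred within about 0.3 mm. Enter the holes gently.

send_rows:
  targets:
    - {"dp": [0, 0, -1], "rot": [0, 0, 0], "grip": 0}
    - {"dp": [0, 0, -2], "rot": [0, 0, 0], "grip": 0}
    - {"dp": [0, 0, -3], "rot": [0, 0, 0], "grip": 0}
    - {"dp": [0, 0, -4], "rot": [0, 0, 0], "grip": 0}
    - {"dp": [0, 0, -5], "rot": [0, 0, 0], "grip": 0}
    - {"dp": [0, 0, -6], "rot": [0, 0, 0], "grip": 0}
    - {"dp": [0, 0, -7], "rot": [0, 0, 0], "grip": 0}
    - {"dp": [0, 0, -8], "rot": [0, 0, 0], "grip": 0}
    - {"dp": [0, 0, -9], "rot": [0, 0, 0], "grip": 0}
    - {"dp": [0, 0, -9], "rot": [0, 0, 0], "grip": 0}

```text
clock: 13.37
position: [490.9, 154.4, 99.8]
tool_rot: [-0.01, 3.136, 0.004]
contact_force: [-0.1, -0.6, -1.5]
width: 15.3
```

send_rows:
  targets:
    - {"dp": [0, 0, -1], "rot": [0, 0, 0], "grip": 0}
    - {"dp": [0, 0, -2], "rot": [0, 0, 0], "grip": 0}
    - {"dp": [0, 0, -2.5], "rot": [0, 0, 0], "grip": 0}
    - {"dp": [0, 0, -2.5], "rot": [0, 0, 0], "grip": 0}
    - {"dp": [0, 0, -2.5], "rot": [0, 0, 0], "grip": 0}
    - {"dp": [0, 0, -2.5], "rot": [0, 0, 0], "grip": 0}
    - {"dp": [0, 0, -2.5], "rot": [0, 0, 0], "grip": 0}
    - {"dp": [0, 0, -2.5], "rot": [0, 0, 0], "grip": 0}
    - {"dp": [0, 0, -2.5], "rot": [0, 0, 0], "grip": 0}
    - {"dp": [0, 0, -2.5], "rot": [0, 0, 0], "grip": 0}

```text
clock: 14.2
position: [490.9, 154.5, 97.3]
tool_rot: [-0.01, 3.136, 0.004]
contact_force: [-0.0, 0.7, -1.3]
width: 15.4
```

No force with the foot at about 36 mm, below the plate's top, so the legs are in the holes. Continue.

send_rows:
  targets:
    - {"dp": [0, 0, -0.6], "rot": [0, 0, 0], "grip": 0}
    - {"dp": [0, 0, -1.2], "rot": [0, 0, 0], "grip": 0}
    - {"dp": [0, 0, -1.8], "rot": [0, 0, 0], "grip": 0}
    - {"dp": [0, 0, -2.4], "rot": [0, 0, 0], "grip": 0}
    - {"dp": [0, 0, -3], "rot": [0, 0, 0], "grip": 0}
    - {"dp": [0, 0, -3.6], "rot": [0, 0, 0], "grip": 0}
    - {"dp": [0, 0, -4.2], "rot": [0, 0, 0], "grip": 0}
    - {"dp": [0, 0, -5], "rot": [0, 0, 0], "grip": 0}
    - {"dp": [0, 0, -5], "rot": [0, 0, 0], "grip": 0}
    - {"dp": [0, 0, -5], "rot": [0, 0, 0], "grip": 0}

```text
clock: 15.03
position: [490.8, 154.4, 92.2]
tool_rot: [-0.01, 3.136, 0.004]
contact_force: [0.4, -0.1, -1.7]
width: 15.5
```

send_rows:
  targets:
    - {"dp": [0, 0, -0.6], "rot": [0, 0, 0], "grip": 0}
    - {"dp": [0, 0, -1.2], "rot": [0, 0, 0], "grip": 0}
    - {"dp": [0, 0, -1.8], "rot": [0, 0, 0], "grip": 0}
    - {"dp": [0, 0, -2.4], "rot": [0, 0, 0], "grip": 0}
    - {"dp": [0, 0, -3], "rot": [0, 0, 0], "grip": 0}
    - {"dp": [0, 0, -3.6], "rot": [0, 0, 0], "grip": 0}
    - {"dp": [0, 0, -4.2], "rot": [0, 0, 0], "grip": 0}
    - {"dp": [0, 0, -5], "rot": [0, 0, 0], "grip": 0}
    - {"dp": [0, 0, -5], "rot": [0, 0, 0], "grip": 0}
    - {"dp": [0, 0, -5], "rot": [0, 0, 0], "grip": 0}

```text
clock: 15.87
position: [491.1, 154.5, 88.4]
tool_rot: [-0.01, 3.135, 0.004]
contact_force: [-2.3, 0.4, 5.2]
width: 15.3
```

send_rows:
  targets:
    - {"dp": [0, 0, -1], "rot": [0, 0, 0], "grip": 0}
    - {"dp": [0, 0, -2], "rot": [0, 0, 0], "grip": 0}
    - {"dp": [0, 0, -2.6], "rot": [0, 0, 0], "grip": 0}
    - {"dp": [0, 0, -3.2], "rot": [0, 0, 0], "grip": 0}
    - {"dp": [0, 0, -3.8], "rot": [0, 0, 0], "grip": 0}
    - {"dp": [0, 0, -4.4], "rot": [0, 0, 0], "grip": 0}
    - {"dp": [0, 0, -5], "rot": [0, 0, 0], "grip": 0}
    - {"dp": [0, 0, -5], "rot": [0, 0, 0], "grip": 0}
    - {"dp": [0, 0, -5], "rot": [0, 0, 0], "grip": 0}
    - {"dp": [0, 0, -5], "rot": [0, 0, 0], "grip": 0}

```text
clock: 16.7
position: [491.1, 154.5, 84.4]
tool_rot: [-0.01, 3.134, 0.004]
contact_force: [-2.5, -1.1, 4.9]
width: 15.3
```

send_rows:
  targets:
    - {"dp": [0, 0, -1], "rot": [0, 0, 0], "grip": 0}
    - {"dp": [0, 0, -2], "rot": [0, 0, 0], "grip": 0}
    - {"dp": [0, 0, -3], "rot": [0, 0, 0], "grip": 0}
    - {"dp": [0, 0, -3.5], "rot": [0, 0, 0], "grip": 0}
    - {"dp": [0, 0, -4], "rot": [0, 0, 0], "grip": 0}
    - {"dp": [0, 0, -4], "rot": [0, 0, 0], "grip": 0}
    - {"dp": [0, 0, -4], "rot": [0, 0, 0], "grip": 0}
    - {"dp": [0, 0, -4], "rot": [0, 0, 0], "grip": 0}
    - {"dp": [0, 0, -4], "rot": [0, 0, 0], "grip": 0}
    - {"dp": [0, 0, -4], "rot": [0, 0, 0], "grip": 0}

```text
clock: 17.53
position: [491.1, 154.5, 81.4]
tool_rot: [-0.01, 3.134, 0.004]
contact_force: [-1.9, -1.3, 6.4]
width: 15.2
```

send_rows:
  targets:
    - {"dp": [0, 0, -0.5], "rot": [0, 0, 0], "grip": 0}
    - {"dp": [0, 0, -1], "rot": [0, 0, 0], "grip": 0}
    - {"dp": [0, 0, -1.5], "rot": [0, 0, 0], "grip": 0}
    - {"dp": [0, 0, -2], "rot": [0, 0, 0], "grip": 0}
    - {"dp": [0, 0, -2.5], "rot": [0, 0, 0], "grip": 0}
    - {"dp": [0, 0, -3], "rot": [0, 0, 0], "grip": 0}
    - {"dp": [0, 0, -3], "rot": [0, 0, 0], "grip": 0}
    - {"dp": [0, 0, -3], "rot": [0, 0, 0], "grip": 0}
    - {"dp": [0, 0, -3], "rot": [0, 0, 0], "grip": 0}
    - {"dp": [0, 0, -3], "rot": [0, 0, 0], "grip": 0}

```text
clock: 18.37
position: [491.5, 154.6, 79.8]
tool_rot: [-0.01, 3.132, 0.005]
contact_force: [-2.3, -0.7, 8.5]
width: 15.1
```

send_rows:
  targets:
    - {"dp": [0, 0, -0.5], "rot": [0, 0, 0], "grip": 0}
    - {"dp": [0, 0, -1], "rot": [0, 0, 0], "grip": 0}
    - {"dp": [0, 0, -1.5], "rot": [0, 0, 0], "grip": 0}
    - {"dp": [0, 0, -2], "rot": [0, 0, 0], "grip": 0}
    - {"dp": [0, 0, -2], "rot": [0, 0, 0], "grip": 0}
    - {"dp": [0, 0, -2], "rot": [0, 0, 0], "grip": 0}
    - {"dp": [0, 0, -2], "rot": [0, 0, 0], "grip": 0}
    - {"dp": [0, 0, -2], "rot": [0, 0, 0], "grip": 0}
    - {"dp": [0, 0, -2], "rot": [0, 0, 0], "grip": 0}
    - {"dp": [0, 0, -2], "rot": [0, 0, 0], "grip": 0}

```text
clock: 19.2
position: [491.9, 154.7, 79.6]
tool_rot: [-0.01, 3.131, 0.006]
contact_force: [-3.8, -1.6, 11.6]
width: 15.3
```

It has stopped at TCP z 79.6, where home was predicted, and the force is rising. One light confirming push, then release.

send_rows:
  targets:
    - {"dp": [0, 0, -1], "rot": [0, 0, 0], "grip": 0}
    - {"dp": [0, 0, -2], "rot": [0, 0, 0], "grip": 0}
    - {"dp": [0, 0, -3], "rot": [0, 0, 0], "grip": 0}
    - {"dp": [0, 0, -3.5], "rot": [0, 0, 0], "grip": 0}
    - {"dp": [0, 0, -3.5], "rot": [0, 0, 0], "grip": 0}
    - {"dp": [0, 0, -3.5], "rot": [0, 0, 0], "grip": 0}
    - {"dp": [0, 0, -3.5], "rot": [0, 0, 0], "grip": 0}
    - {"dp": [0, 0, -3.5], "rot": [0, 0, 0], "grip": 0}
    - {"dp": [0, 0, -3.5], "rot": [0, 0, 0], "grip": 0}
    - {"dp": [0, 0, -3.5], "rot": [0, 0, 0], "grip": 0}

```text
clock: 20.03
position: [492.3, 154.9, 79.4]
tool_rot: [-0.01, 3.129, 0.006]
contact_force: [-8.6, -2.3, 18.2]
width: 15.4
```

send_rows:
  targets:
    - {"dp": [-0.5, 0, 0], "rot": [0, 0, 0], "grip": 0}
    - {"dp": [-0.5, 0, 0], "rot": [0, 0, 0], "grip": 0}
    - {"dp": [-0.5, 0, 0], "rot": [0, 0, 0], "grip": 0.2}
    - {"dp": [-0.5, 0, 0], "rot": [0, 0, 0], "grip": 0.3}
    - {"dp": [-0.5, 0, 0], "rot": [0, 0, 0], "grip": 0.45}
    - {"dp": [-0.5, 0, 0], "rot": [0, 0, 0], "grip": 0.6}
    - {"dp": [-0.5, 0, 0], "rot": [0, 0, 0], "grip": 0.6}
    - {"dp": [-0.5, 0, 0], "rot": [0, 0, 0], "grip": 0.6}
    - {"dp": [-0.5, 0, 0], "rot": [0, 0, 0], "grip": 0.6}
    - {"dp": [-0.5, 0, 0], "rot": [0, 0, 0], "grip": 0.6}

```text
clock: 20.87
position: [491.8, 154.8, 79.3]
tool_rot: [-0.01, 3.129, 0.006]
contact_force: [0.4, -0.1, -0.3]
width: 51.1
```

send_rows:
  targets:
    - {"dp": [0, 0, 5], "rot": [0, 0, 0], "grip": 0.6}
    - {"dp": [0, 0, 15], "rot": [0, 0, 0], "grip": 0.6}
    - {"dp": [0, 0, 30], "rot": [0, 0, 0], "grip": 0.6}
    - {"dp": [0, 0, 50], "rot": [0, 0, 0], "grip": 0.6}
    - {"dp": [0, 0, 75], "rot": [0, 0, 0], "grip": 0.6}
    - {"dp": [0, 0, 100], "rot": [0, 0, 0], "grip": 0.6}
    - {"dp": [0, 0, 120], "rot": [0, 0, 0], "grip": 0.6}
    - {"dp": [0, 0, 130], "rot": [0, 0, 0], "grip": 0.6}
    - {"dp": [0, 0, 130], "rot": [0, 0, 0], "grip": 0.6}
    - {"dp": [0, 0, 130], "rot": [0, 0, 0], "grip": 0.6}

```text
clock: 21.7
position: [491.9, 154.9, 209.5]
tool_rot: [-0.01, 3.128, 0.007]
contact_force: [0.7, 0.3, 0.1]
width: 51.7
```

```bash
python3 look.py e1 150 110; python3 - <<'E'
from h import *
im=arm.get_image('scene')[:,:,::-1];cv2.imwrite('pics/e_scene.png',im)
a=cv2.imread('pics/v_e1.png');b=cv2.resize(im[135:235,190:290],None,fx=4,fy=4,interpolation=cv2.INTER_CUBIC)
a=cv2.resize(a,(400,300));c=np.zeros((400,800,3),np.uint8);c[:300,:400]=a;c[:,400:]=b;cv2.imwrite('pics/v_e.png',c)
E
```

```text
[491.93 154.87 209.55] [0.7 0.3 0.1] [-0.02  0.02  0.01] 51.6743166205482 az -3.1352369913240046 tilt [0.01381741 0.00432904]
```

View pics/v_e.png

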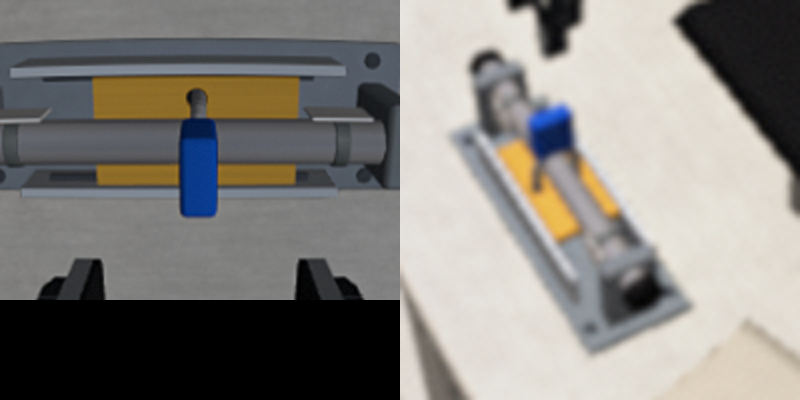

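The clamp sits upright astride the rail with its leg in the near hole. I'll check the height by comparing the blue silhouette's size with the parked view.

```bash
python3 - <<'E'
from h import *
import pickle
from scipy.optimize import minimize
for n,p0,az in(('c1',(472.5,-213.5,108),2.655),('c2',(472.5,-213.5,108),2.655),('e1',(495,155,118),3.1476)):
    im=cv2.imread(f'pics/{n}.png');s=pickle.load(open(n+'.pkl','rb'))
    m=cv2.inRange(cv2.cvtColor(im,cv2.COLOR_BGR2HSV),(100,100,25),(135,255,255))>0
    l,lab,stt,_=cv2.connectedComponentsWithStats(m.astype(np.uint8));k=1+np.argmax(stt[1:,4]);m=lab==k
    mm=cv2.resize(m.astype(np.float32),None,fx=1,fy=1)
    def cost(p,show=0):
        c,q=np.cos(az),np.sin(az);P=[(p[0]+c*i*18-q*j*8,p[1]+q*i*18+c*j*8,p[2]-k) for i in(-1,1) for j in(-1,1) for k in(0,40)]
        u=proj('wrist',P,s);h=cv2.convexHull(np.round(u*256+0).astype(np.int32))
        r=np.zeros((384,512),np.uint8);cv2.fillConvexPoly(r,h,255,cv2.LINE_AA,8);return np.abs(r/255.-m).sum()
    best=min((minimize(cost,np.add(p0,d),method='Nelder-Mead',options=dict(initial_simplex=np.add(p0,d)+np.array([[0,0,0],[3,0,0],[0,3,0],[0,0,6]]))) for d in((0,0,0),(2,0,-5),(-2,0,4))),key=lambda b:b.fun)
    print(n,m.sum(),best.x.round(2),best.fun.round(1))
E
```

```text
c1 703 [ 479.75 -218.03   77.15] 32.2
c2 664 [ 489.16 -225.97   69.42] 51.0
e1 914 [503.1  156.11  94.27] 42.4
```

The silhouette fit is unreliable: it reads about 30 mm low even on the parked clamp, whose height is known. So I check by feel instead, touching the grip's top (118 mm if home) with shut fingers.

send_rows:
  targets:
    - {"dp": [3, 0, 0], "rot": [0, 0, 0], "grip": 0}
    - {"dp": [3, 0, 0], "rot": [0, 0, 0], "grip": 0}
    - {"dp": [3, 0, 0], "rot": [0, 0, 0], "grip": 0}
    - {"dp": [3, 0, -15], "rot": [0, 0, 0], "grip": 0}
    - {"dp": [3, 0, -35], "rot": [0, 0, 0], "grip": 0}
    - {"dp": [3, 0, -55], "rot": [0, 0, 0], "grip": 0}
    - {"dp": [3, 0, -70], "rot": [0, 0, 0], "grip": 0}
    - {"dp": [3, 0, -80], "rot": [0, 0, 0], "grip": 0}
    - {"dp": [3, 0, -83], "rot": [0, 0, 0], "grip": 0}
    - {"dp": [3, 0, -83], "rot": [0, 0, 0], "grip": 0}

```text
clock: 22.63
position: [493.8, 154.6, 123.7]
tool_rot: [-0.01, 3.133, 0.005]
contact_force: [-0.4, 0.4, 0.6]
width: -0.1
```

send_rows:
  targets:
    - {"dp": [0, 0, -0.5], "rot": [0, 0, 0], "grip": 0}
    - {"dp": [0, 0, -1], "rot": [0, 0, 0], "grip": 0}
    - {"dp": [0, 0, -2], "rot": [0, 0, 0], "grip": 0}
    - {"dp": [0, 0, -3], "rot": [0, 0, 0], "grip": 0}
    - {"dp": [0, 0, -4], "rot": [0, 0, 0], "grip": 0}
    - {"dp": [0, 0, -5], "rot": [0, 0, 0], "grip": 0}
    - {"dp": [0, 0, -6], "rot": [0, 0, 0], "grip": 0}
    - {"dp": [0, 0, -7], "rot": [0, 0, 0], "grip": 0}
    - {"dp": [0, 0, -7], "rot": [0, 0, 0], "grip": 0}
    - {"dp": [0, 0, -7], "rot": [0, 0, 0], "grip": 0}

```text
clock: 23.47
position: [494.1, 154.7, 118.1]
tool_rot: [-0.01, 3.131, 0.005]
contact_force: [-2.2, -1.1, 5.2]
width: -0.2
```

Contact at 118.1 mm, which is exactly home. Retreat.

send_rows:
  targets:
    - {"dp": [0, 0, 10], "rot": [0, 0, 0], "grip": 0}
    - {"dp": [0, 0, 30], "rot": [0, 0, 0], "grip": 0}
    - {"dp": [0, 0, 60], "rot": [0, 0, 0], "grip": 0}
    - {"dp": [0, 0, 90], "rot": [0, 0, 0], "grip": 0}
    - {"dp": [0, 0, 100], "rot": [0, 0, 0], "grip": 0}
    - {"dp": [0, 0, 100], "rot": [0, 0, 0], "grip": 0}
    - {"dp": [0, 0, 100], "rot": [0, 0, 0], "grip": 0}
    - {"dp": [0, 0, 100], "rot": [0, 0, 0], "grip": 0}
    - {"dp": [0, 0, 100], "rot": [0, 0, 0], "grip": 0}
    - {"dp": [0, 0, 100], "rot": [0, 0, 0], "grip": 0}

```text
clock: 24.3
position: [493.5, 154.6, 216.3]
tool_rot: [-0.01, 3.134, 0.004]
contact_force: [0.8, 0.2, -0.1]
width: 0.0
```

```bash
python3 - <<'E'
from h import *
for n in('top','scene'):
    arm.get_image(n)
    for l in('olive_jar','tag_stand','sample_pot'):print(n,l,[np.round(b['extent']).tolist() for b in arm.boxes_of(l,n)[:1]])
print(arm.get_state()['position'],arm.sign_off())
E
```

```text
top olive_jar [[396.0, 237.0, 26.0, 23.0]]
top tag_stand [[271.0, 161.0, 13.0, 12.0]]
top sample_pot [[126.0, 227.0, 30.0, 26.0]]
scene olive_jar [[293.0, 322.0, 28.0, 40.0]]
scene tag_stand [[295.0, 190.0, 17.0, 21.0]]
scene sample_pot [[179.0, 137.0, 19.0, 25.0]]
the job is handed in; nothing more can be done
[494.14974596 154.70735779 218.13467394] None
```

The U-bolt is on the rail with its legs through the brass plate's holes and pressed fully home. I let go, moved the arm clear and handed the job in at about 25 s; the hand-in returns no verdict.

**How it went:** I lifted the clamp straight out of the block and lined it up with the holes by eye, about 10 mm from mid-rail. The legs entered the plate with no measurable force. The catch bar resisted with about 7–8 N, and the bow stopped on the tube at the predicted height. The highest reading between moves was about 20 N, against the 60 N limit.

**Last checks:**
- **Height:** touching the grip's top with shut fingers made contact at 118.1 mm, and 118 mm is fully home.
- **Fit:** the last picture of the clamp shows it upright on the rail, with a leg in the near hole. I did not see the far hole.
- **Jar, tag stand and pot:** their detected positions in the pictures match the start to about 2 pixels, roughly 6 mm or less.

**Checks that failed or disagreed:**
- **Grip height from its outline:** this fit read about 30 mm low even on the parked clamp, so I dropped it and checked by touch instead.
- **Stand height:** the camera fit put the stand about 2 mm low, which is within the stated calibration.

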